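Gauge the filter basket

TASK

Check the steel filter basket on the bench slide gauge: stand it upside down as it is, flat on the gauge's bed midway across between the jaws, let go, and slide the jaw shut by its thumb post until it carries the basket against the anvil and bears on it firmly but gently. Leave the jaw closed on the basket, then press the spring plunger on the gauge down to its stop to take the reading and let it spring back. Leave the other things on the counter as they stand.

Things in the scene. Friction and masses are not known exactly. Their poses are not given: they have to be found in the camera images.
- gauge: Slide gauge fixed to the counter: dark steel base 84 (x) by 330 (y) by 20 mm; origin at centre of underside, z up; its flat top is the bed. Jaws slide along y. The anvil (fixed steel block, 44 mm wide, 22 high, facing +y, at x = 0) is screw-set: its face is somewhere from y = -65 to -47 mm, not reported: feel for it. Behind it a bracket, 26 mm above the bed; plunger at y = -142 mm.
- jaw: Sliding jaw on the gauge's +y side, axes as the gauge's. Origin at bed height on its flat face (44 mm wide, 22 high), which looks to -y. It closes towards -y with 2 N drag and stays where left; open, the face is at gauge y = 85 mm; travel 95 mm. A reading needs 3 N or more on the basket, fingers off the basket; over 15 N dents it.
- jaw_post (a point): Centre of the top of the jaw's upright steel thumb post, 65 mm above the bed and 45 mm behind the jaw's face; the post is 12 mm thick in y, 22 mm wide in x and free-standing over its upper 43 mm.
- basket: Stainless filter basket, upside down, resting on its rim: rim flange 70 mm diameter and 4 mm thick at the bottom, above it a straight body 60 mm diameter up to 26 mm, with a pattern of fine holes on top. About 100 g. Origin at the centre of its underside (rim plane), z up.
- plunger (a joint): Travel of the spring plunger: 0 m up, 0.008 m down on its stop. 2.4 N starts it, about 5.6 N brings it to the stop; it springs back up.
- plunger_top (a point): Centre of the top of the plunger's round steel head, 30 mm diameter, 62 mm above the counter when up; pressed straight down.
- distributor: Bystander: coffee distribution tool, a stepped solid disc 64 mm diameter and 40 mm high (steel foot, red upper part) without flange; origin at the centre of its underside.
- jug: Bystander: squat copper milk jug 90 mm diameter, 75 mm high, handle at its +y; origin at the centre of its underside.
- glass0: Bystander: clear shot glass 50 mm diameter, 62 mm high; origin at the centre of its underside.
- glass1: Bystander: second clear shot glass, same size.

How it is judged (in metres and radians):
On the way, in this order (a step that is already met when the one before it is completed fails the run):
1. The basket stands flat on the gauge's bed between the jaws, its centre within 14 mm of the gauge's centre line, and is let go (x of basket in the frame of gauge between -0.014 and 0.014 m and y of basket in the frame of gauge between -0.032 and 0.055 m and z of basket in the frame of gauge between 0.0175 and 0.0225 m and angle between the z axis of basket and the z axis of gauge, either way round below 0.05 rad and contact force between each of the arm, the fingers and basket below 0.05 N), for 0.2 s.
2. The jaw presses the basket with at least 3 N, with the robot off the basket (only the anvil can hold against that) (contact force between jaw and basket above 3 N and contact force between each of the arm, the fingers and basket below 0.05 N), for 0.2 s.
3. The plunger is pressed to its stop (7 mm or more of 8) while the jaw stays closed on the basket (gap under 1.5 mm) (value of joint plunger above 0.007 m and y of basket in the frame of jaw above -0.0365 m), for 0.1 s.
At the end, for the whole second after the job is handed in: The basket rests flat, upside down, on the bed within 14 mm of the gauge's centre line, where the jaw has carried it (against the anvil), the jaw's face within 1.5 mm of its rim; the plunger is back up (x of basket in the frame of gauge between -0.014 and 0.014 m and z of basket in the frame of gauge between 0.0175 and 0.0225 m and angle between the z axis of basket and the z axis of gauge, either way round below 0.05 rad and angle between basket's own z axis and vertical below 0.05 rad and y of basket in the frame of jaw above -0.0365 m and y of basket in the frame of gauge below -0.009 m and linear speed of basket below 0.01 m/s and value of joint plunger below 0.002 m); the robot touches nothing.
It fails at once if The basket is squeezed with more than 15 N by the jaw (contact force between jaw and basket above 15 N).
It fails at once if A bystander (distribution tool, jug, shot glasses) is moved more than 25 mm or tipped (distance of any of distributor, jug, glass0, glass1 from where it was at the start of the episode above 0.025 m or angle between any of distributor, jug, glass0, glass1's own z axis and vertical above 0.35 rad).
It also fails if it takes over 59 s, if anything falls off the work surface, if the arm or the gripper's body presses on something with over 40 N, if the wrist force passes 120 N, or if a joint passes its speed limit or range.

ROBOT

A 6-joint arm with a two-finger parallel gripper is mounted at the origin on the work surface. World frame = base frame: x ahead of the robot, y to its left, z up, the work surface at z = 0. Lengths are in mm, angles in rad, forces in N, time in s.
With the tool pointing down it reaches from about 350 to 875 mm from the base axis. Payload 15.5 kg.
Tool frame: the origin (TCP) lies on the mounting face of the last link; the fingertips stand 173 mm ahead of it and the grasp point (between the pads) lies 155 mm ahead of it; z points along the fingers, y is the line along which they close (so a half turn about z gives the same grasp; the last joint's range is limited). The gripper opens to 85 mm and grips with 20 to 120 N. Pads are 22 mm wide; open, the fingers measure 114 mm over their backs; the gripper's body (76 mm by 85 mm) begins 54 mm behind the grasp point. The pads swing forward as they close: fully open they stand 13 mm farther back than shut.
Start: joints at [1.25, 0.494, 1.345, -0, 1.302, -0.096], TCP at [139.315, 609.278, 404.677] pointing down, gripper open.
Joint ranges: [-2.91, 2.91], [-0.82, 2.16], [0.22, 2.67], [-1.22, 4.37], [0.12, 2.79], [-3.08, 3.08]. Speed limits (rad/s): [1.89, 1.89, 2.57, 3.01, 3.01, 3.01].

INTERFACE

Orientations are given as a 3x3 rotation matrix whose columns are the frame's x, y, z axes.
In Python, from station import get_state, read_camera, finish_job gives the robot as it stands. The module is installed in compiled form; this text tells all that it offers.
- The arm moves only by the tool jog_arm, never from a script. Its argument "increments" is text: rows parted by semicolons, each of 5 numbers parted by spaces: the closure, from 0 (fully open) to 1 (shut), then the shift along the tool's x, y, z in m, then the turn about the tool's z in degrees. A call has 1 to 5 rows; each row is the pose to reach, as a shift and turn from the pose commanded when the call began, along the tool's axes at that moment; what a row does not reach only later rows make up. A row lasts 1/8 s, in which the tool goes at most 62.5 mm and 10.7 degrees, less where a joint would pass 70% of its speed; a pose out of reach is approached as far as the arm can. A call with a gripper value outside its range is refused whole. The fingers move at their own pace and stop on an object; "force" is the grip in N (left out, the last holds). Time passes only in rows, so rows that repeat a pose let the fingers close. It gives the time, the measured TCP pose, the force, the opening and the grip force at its end, in the units of the state.
- get_state(): the state, without advancing time (a new reading comes with each control period).
- read_camera(name): name is "scene" or "top"; returns a dict with "pixels" (384x512x3 uint8, blue, green, red), "intrinsics" (3x3 intrinsics, pixels), "distortion" ([k1, k2, p1, p2, k3] as OpenCV has them; the pictures are not rectified), "eye" and "attitude" of the camera in the world. Camera axes: x right, y down, z forward; pixel columns grow to the right and rows downward; lengths in mm; the calibration is good to about 2 mm. A picture is of the moment at which its call begins. There is no depth.
- finish_job(): hands the job in; it is judged then, once.
The state is a dict: "t": time; "qpos": joint angles; "joint_velocities": joint speeds; "joint_efforts": joint torques, N m; "tool_pos": TCP position; "tcp_rot": TCP orientation; "ft_force": force on the tool from outside, world axes, zero at the start; "torque": the same for the moment, N m; "grip_width": opening from 0.0 (shut) to 1.0 (fully open); "grip_force": force on a finger pad.
Only numpy, scipy, OpenCV 4.12 (cv2) and the standard library are available. Lean on these libraries where they do the work, as an engineer would, in place of code of your own. Each camera call takes 0.05 s, during which the arm holds its last target. There are 200 camera calls.

## Working session

There is one attempt and no reset: what is moved stays moved. The work goes in short steps, Python scripts to look and compute and a tool call to move; the robot and the scene stay as the last step left them, time stands still between calls to the robot, and variables do not carry over. Pictures are saved under pics/ and viewed, at most 10 in all, crops included, and the job is handed in when it is done.

Besides the shell and the picture viewer there is one more tool, called by a JSON object that holds its "method" and its "body", one argument or row to a line. jog_arm: Moves the arm, as the interface text tells. Its arguments: {"type":"object","properties":{"increments":{"type":"string"},"force":{"type":"number"}},"required":["increments"]}

```bash
mkdir -p pics
cat > h.py <<'E'
import numpy as np,cv2
from station import *
def ray(c,uv):
    p=cv2.undistortPoints(np.array(uv,float).reshape(-1,1,2),np.array(c["intrinsics"],float),np.array(c["distortion"],float)).reshape(-1,2)
    return np.c_[p,np.ones(len(p))]@np.array(c["attitude"]).T
def onz(c,uv,z):
    d=ray(c,uv);e=np.array(c["eye"],float);return e+d*((z-e[2])/d[:,2])[:,None]
def proj(c,P):
    R=np.array(c["attitude"],float);e=np.array(c["eye"],float)
    return cv2.projectPoints(np.array(P,float).reshape(-1,1,3),cv2.Rodrigues(R.T)[0],-R.T@e,np.array(c["intrinsics"],float),np.array(c["distortion"],float))[0].reshape(-1,2)
def tri(c1,u1,c2,u2):
    A=np.zeros((3,3));b=np.zeros(3);
    for c,u in((c1,u1),(c2,u2)):
        d=ray(c,[u])[0];d/=np.linalg.norm(d);M=np.eye(3)-np.outer(d,d);A+=M;b+=M@np.array(c["eye"],float)
    return np.linalg.solve(A,b)
E
python3 - <<'E'
from h import *
import pickle
s=get_state();print({k:np.round(v,3).tolist() for k,v in s.items()})
for n in("scene","top"):
    c=read_camera(n);pickle.dump(c,open(n+"0.pkl","wb"));cv2.imwrite(f"pics/{n}0.png",cv2.resize(c["pixels"],(800,600),interpolation=cv2.INTER_CUBIC));print(n,c["eye"],np.round(c["attitude"],3).tolist(),c["intrinsics"],c["distortion"])
E
```

```text
{'t': 0.0, 'qpos': [1.25, 0.494, 1.346, 0.0, 1.302, -0.096], 'joint_velocities': [0.001, 0.001, -0.0, -0.002, 0.001, 0.001], 'joint_efforts': [0.001, -88.219, -38.384, -0.0, 0.011, -0.0], 'tool_pos': [139.267, 609.148, 404.093], 'tcp_rot': [[-0.975, 0.223, -0.0], [0.223, 0.975, -0.001], [0.0, -0.001, -1.0]], 'ft_force': [0.073, 1.016, 0.094], 'torque': [0.024, 0.047, -0.003], 'grip_force': 0.0, 'grip_width': 1.002}
scene [1047.36421906  379.13342421  844.06322224] [[-0.577, 0.668, -0.47], [0.817, 0.481, -0.319], [0.012, -0.568, -0.823]] [[387.45229643   0.         258.16646131]
 [  0.         387.45229643 194.89418169]
 [  0.           0.           1.        ]] [0.00964547 0.         0.         0.         0.        ]
top [ 441.38657129   72.26014036 1356.55413064] [[-0.012, -0.992, 0.125], [-1.0, 0.011, -0.009], [0.008, -0.125, -0.992]] [[476.34348182   0.         256.07843344]
 [  0.         476.34348182 195.851946  ]
 [  0.           0.           1.        ]] [-0.04529  0.       0.       0.       0.     ]
```

View pics/scene0.png

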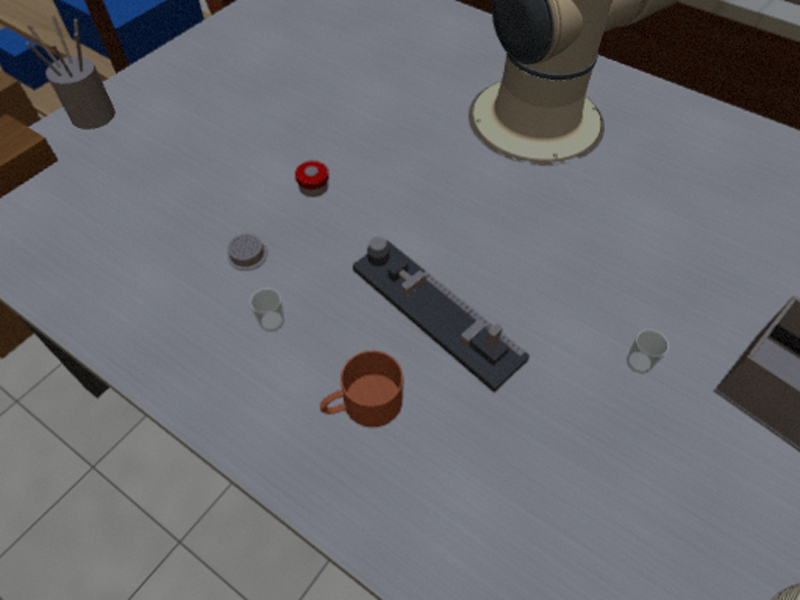

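View pics/top0.png

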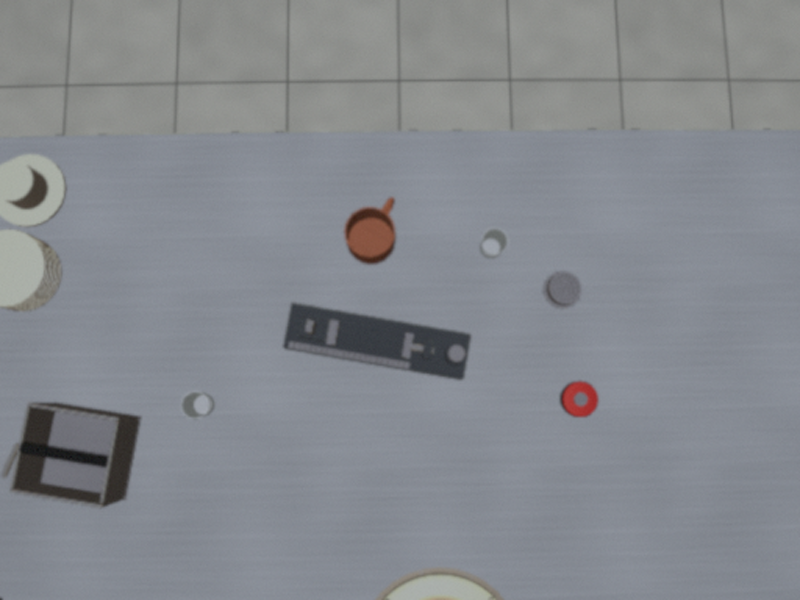

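Run:
```python
from h import *
import pickle
T=pickle.load(open("top0.pkl","rb"));S=pickle.load(open("scene0.pkl","rb"))
k=.64
def crop(c,x0,y0,x1,y1,f): return cv2.resize(c["pixels"][y0:y1,x0:x1],None,fx=f,fy=f,interpolation=cv2.INTER_CUBIC)
canvas=np.zeros((600,800,3),np.uint8)
def put(im,x,y): canvas[y:y+im.shape[0],x:x+im.shape[1]]=im
put(crop(T,175,185,308,250,4),0,0)      #532x260
put(crop(T,340,165,380,205,6),540,0)    #240
put(crop(S,220,145,345,255,3),0,265)    #375x330
put(crop(S,138,140,178,180,6),400,265)
cv2.imwrite("pics/crops.png",canvas)
for n,c in(("top",T),("scene",S)):
    g=c["pixels"].astype(int);m=((g.max(2)<85)).astype(np.uint8)
    cs,_=cv2.findContours(m,cv2.RETR_EXTERNAL,cv2.CHAIN_APPROX_NONE)
    for q in cs:
        if cv2.contourArea(q)>400:
            r=cv2.minAreaRect(q);print(n,cv2.contourArea(q),r)
            if n=="top":
                b=onz(c,cv2.boxPoints(r),20);print(b.round(1).tolist())
```

```text
top 1342.0 ((40.186790466308594, 291.0037841796875), (56.88372802734375, 53.99654006958008), 10.619654655456543)
[[291.5, 754.4, 20.0], [437.7, 732.2, 20.0], [407.6, 572.5, 20.0], [262.6, 596.2, 20.0]]
top 737.0 ((52.829891204833984, 290.7156677246094), (63.44153594970703, 59.51979446411133), 9.211027145385742)
[[284.1, 727.2, 20.0], [445.8, 706.6, 20.0], [416.4, 528.3, 20.0], [256.0, 550.8, 20.0]]
top 2611.5 ((240.89309692382812, 217.99879455566406), (115.38896942138672, 28.51323890686035), 10.124671936035156)
[[537.9, 270.0, 20.0], [617.3, 256.4, 20.0], [555.9, -63.7, 20.0], [477.3, -47.9, 20.0]]
scene 409.0 ((239.97970581054688, 261.1249084472656), (22.436641693115234, 38.12361526489258), 80.78897094726562)
scene 452.0 ((236.8426513671875, 236.90350341796875), (22.23193359375, 36.3575325012207), 86.53176879882812)
scene 1738.0 ((504.1216125488281, 240.229736328125), (66.72614288330078, 71.1435546875), 35.53767776489258)
scene 408.0 ((501.0, 210.5), (37.0, 20.0), 90.0)
scene 958.5 ((112.99842071533203, 298.3202209472656), (309.07928466796875, 29.037612915039062), 38.1572265625)
scene 3119.0 ((281.6517333984375, 199.60244750976562), (124.79690551757812, 32.951507568359375), 40.87240982055664)
scene 626.5 ((14.051803588867188, 106.80529022216797), (17.402273178100586, 44.42729568481445), 57.17145919799805)
scene 2274.0 ((36.5, 51.0), (76.0, 73.0), 90.0)
scene 11712.0 ((401.5, 43.5), (87.0, 219.0), 90.0)
scene 2251.0 ((82.0, 23.0), (46.0, 96.0), 90.0)
```

View pics/crops.png

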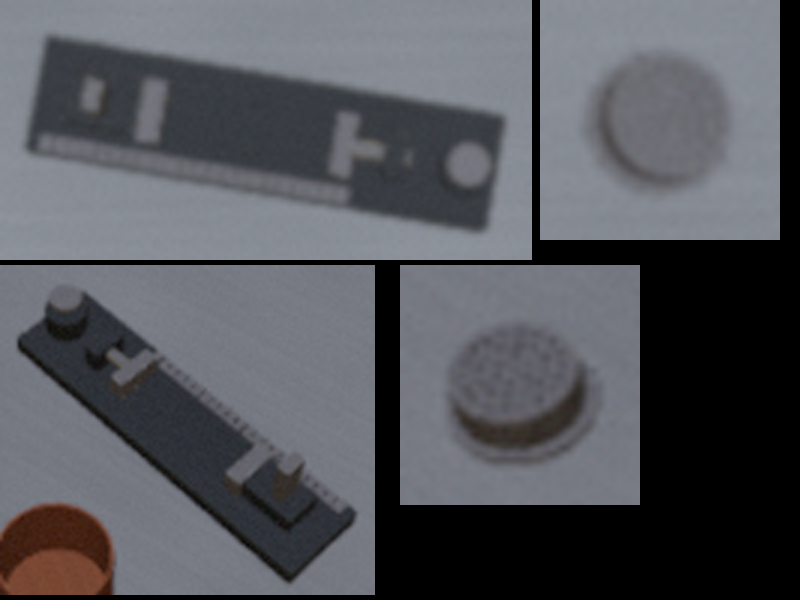

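Run:
```python
from h import *
import pickle
T=pickle.load(open("top0.pkl","rb"));S=pickle.load(open("scene0.pkl","rb"))
u=lambda p,f,o:(np.array(p,float)+.5)/f-.5+np.array(o)
t=lambda p:u(p,4,(175,185)); s=lambda p:u((p[0],p[1]-265),3,(220,145))
tb=lambda p:u((p[0]-540,p[1]),6,(340,165)); sb=lambda p:u((p[0]-400,p[1]-265),6,(138,140))
# base top outline with wider threshold
c4=np.array([t(p) for p in((48,37),(505,118),(487,230),(28,150))])
C=onz(T,c4,20);print("corners",C.round(1).tolist(),C.mean(0))
for a,b in((0,1),(1,2),(2,3),(3,0)):print(np.linalg.norm(C[a]-C[b]))
d=(C[0]+C[3]-C[1]-C[2]);print("yaw of gauge y from world y (toward +x)",np.degrees(np.arctan2(d[0],d[1])))
print("plunger",tri(T,t((468,163)),S,s((66,297))),onz(T,[t((468,163))],62))
print("post",tri(T,t((92,94)),S,s((291,461))),onz(T,[t((92,94))],85))
print("basket",tri(T,tb((667,117)),S,sb((516,372))),onz(T,[tb((667,117))],26),onz(S,[sb((516,372))],26))
print("jawtop",onz(T,[t((151,110))],42),"anvil",onz(T,[t((345,145))],42))
for n,c,o in(("top",T,(440,40,0)),):
  pass
for n,xy,R in(("jug",(371,236),0),("g0",(494,243),0),("dist",(580,399),0),("g1",(198,404),0)):
  print(n,onz(T,[np.array(xy)*.64],40)[0].round(0))
```

```text
corners [[617.1, 256.3, 20.0], [555.9, -65.7, 20.0], [477.4, -51.2, 20.0], [537.2, 269.9, 20.0]] [546.91659166 102.35323095  20.        ]
327.7565195453222
79.74769477734706
326.6657974966539
81.01168440102732
yaw of gauge y from world y (toward +x) 10.658751557011781
plunger [521.6046787  -34.8939386   59.21220303] [[521.87663222 -35.39608613  62.        ]]
post [569.45228088 218.56475358  83.91875719] [[569.68822307 217.64620314  85.        ]]
basket [ 639.01233872 -237.79672245   22.46612487] [[ 638.6722057  -237.20750559   26.        ]] [[ 640.63430373 -234.87244945   26.        ]]
jawtop [[562.43130109 181.68624907  42.        ]] anvil [[536.59869151  47.7302866   42.        ]]
jug [735. 111.  40.]
g0 [ 719. -111.   40.]
dist [ 438. -255.   40.]
g1 [437. 417.  40.]
```

{"method": "jog_arm", "body": {
  "increments": "0 -0.041 -0.043 0 10; 0 -0.082 -0.086 0 20; 0 -0.123 -0.129 0 30; 0 -0.164 -0.172 0 40; 0 -0.205 -0.215 0 50",
  "force": 40
}}

```text
t: 0.72
tool_pos: [291.8, 352.3, 404.6]
tcp_rot: [[-0.451, 0.892, 0.0], [0.892, 0.451, -0.0], [-0.0, -0.0, -1.0]]
ft_force: [0.4, 0.6, -0.2]
grip_width: 1.0
grip_force: 0.0
```

```bash
cat >> h.py <<'E'
GA=np.radians(90-10.66)
def goto(x,y,z,yaw=79.34):
    s=get_state();R=np.array(s["tcp_rot"]);p=np.array(s["tool_pos"])
    d=R.T@(np.array([x,y,z],float)-p)
    a=np.degrees(np.arctan2(R[1,0],R[0,0]));t=-(yaw-a+180)%360
    t=((a-yaw)+180)%360-180
    print("t",round(s["t"],3),"pos",p.round(1),"yaw",a.round(2),"tilt",R[:,2].round(3),"F",np.round(s["ft_force"],2),"w",round(s["grip_width"],3),"gf",round(s["grip_force"],1))
    print("shift m",(d/1000).round(4),"turn",t.round(2))
E
python3 -c "
from h import *
goto(639.5,-236.5,404)"
```

```text
t 0.725 pos [291.8 352.3 404.6] yaw 116.81 tilt [ 0. -0. -1.] F [ 0.44  0.62 -0.24] w 1.0 gf 0.0
shift m [-0.6823  0.0447  0.0007] turn 37.47
```

{"method": "jog_arm", "body": {
  "increments": "0 -0.06 0.004 0 8; 0 -0.12 0.008 0 16; 0 -0.18 0.012 0 24; 0 -0.24 0.016 0 31; 0 -0.30 0.02 0 37.5"
}}

```text
t: 1.35
tool_pos: [446.4, 94.2, 404.7]
tcp_rot: [[0.184, 0.983, 0.0], [0.983, -0.184, 0.0], [0.0, 0.0, -1.0]]
ft_force: [1.1, 1.1, 0.6]
grip_width: 1.001
grip_force: 0.0
```

```bash
python3 -c "
from h import *
goto(639.5,-236.5,404)"
```

```text
t 1.35 pos [446.4  94.2 404.7] yaw 79.39 tilt [ 0.  0. -1.] F [1.06 1.1  0.56] w 1.001 gf 0.0
shift m [-0.2894  0.2507  0.0007] turn 0.05
```

{"method": "jog_arm", "body": {
  "increments": "0 -0.045 0.039 0 0; 0 -0.09 0.078 0 0; 0 -0.135 0.117 0 0; 0 -0.18 0.156 0.02 0; 0 -0.225 0.195 0.05 0"
}}

```text
t: 1.98
tool_pos: [595.9, -159.0, 356.4]
tcp_rot: [[0.181, 0.984, 0.001], [0.984, -0.181, -0.0], [-0.0, 0.001, -1.0]]
ft_force: [0.9, 0.7, 0.9]
grip_width: 0.995
grip_force: 0.0
```

{"method": "jog_arm", "body": {
  "increments": "0 -0.044 0.04 0.03 0; 0 -0.0644 0.0557 0.07 0; 0 -0.0644 0.0557 0.11 0; 0 -0.0644 0.0557 0.11 0"
}}

```text
t: 2.48
tool_pos: [637.1, -230.0, 243.5]
tcp_rot: [[0.181, 0.984, -0.006], [0.984, -0.181, 0.003], [0.002, -0.006, -1.0]]
ft_force: [-1.1, -0.1, 0.4]
grip_width: 1.001
grip_force: 0.0
```

Run:
```python
from h import *
goto(639.5,-236.5,200)
im=[]
for n,b in(("top",(320,140,410,230)),("scene",(100,90,220,210))):
    c=read_camera(n);g=c["pixels"][b[1]:b[3],b[0]:b[2]];im.append(cv2.resize(g,(400,400),interpolation=cv2.INTER_CUBIC))
cv2.imwrite("pics/b1.png",np.hstack(im))
```

```text
t 2.475 pos [ 637.1 -230.   243.5] yaw 79.6 tilt [-0.006  0.003 -1.   ] F [-1.15 -0.15  0.44] w 1.001 gf 0.0
shift m [-0.006   0.0038  0.0435] turn 0.26
```

View pics/b1.png

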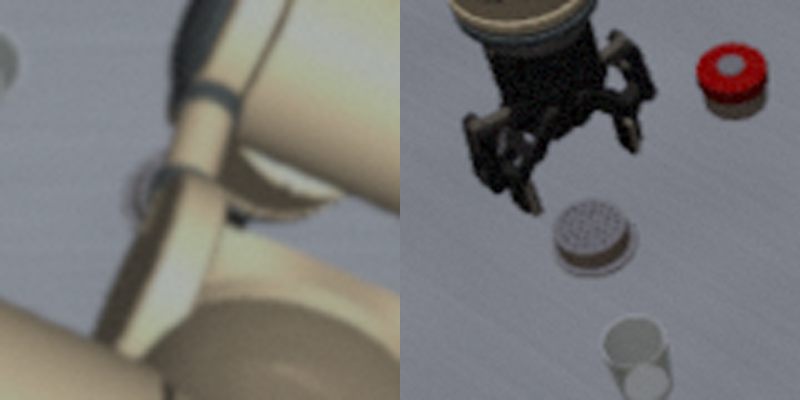

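Run:
```python
from h import *
c=read_camera("scene");s=get_state();p=np.array(s["tool_pos"]);R=np.array(s["tcp_rot"])
for L in(155,160,165,173):
    print(L,[proj(c,p+R@np.array([0,k,L])).round(1).tolist() for k in(-50,-43,43,50)])
```

```text
155 [[[169.0, 131.2]], [[166.9, 132.6]], [[139.5, 149.6]], [[137.1, 151.0]]]
160 [[[169.3, 132.6]], [[167.2, 133.9]], [[139.9, 150.9]], [[137.6, 152.3]]]
165 [[[169.7, 133.9]], [[167.5, 135.2]], [[140.4, 152.2]], [[138.1, 153.6]]]
173 [[[170.2, 136.0]], [[168.1, 137.3]], [[141.1, 154.2]], [[138.8, 155.7]]]
```

{"method": "jog_arm", "body": {
  "increments": "0 -0.0055 0.003 0.03 -0.3; 0 -0.0065 0.004 0.06 -0.3; 0 -0.0065 0.004 0.066 -0.3; 0 -0.0065 0.004 0.066 -0.3"
}}

```text
t: 3.12
tool_pos: [641.4, -237.3, 182.2]
tcp_rot: [[0.175, 0.985, 0.001], [0.985, -0.175, -0.001], [-0.0, 0.001, -1.0]]
ft_force: [-0.1, -0.1, 0.3]
grip_width: 1.001
grip_force: 0.0
```

```bash
python3 -c "
from h import *
goto(639.5,-236.3,177)"
```

```text
t 3.125 pos [ 641.4 -237.3  182.2] yaw 79.94 tilt [ 0.001 -0.001 -1.   ] F [-0.06 -0.09  0.26] w 1.001 gf 0.0
shift m [ 0.0007 -0.0021  0.0052] turn 0.6
```

{"method": "jog_arm", "body": {
  "increments": "0 0.001 -0.002 0.005 0.6; 0.15 0.001 -0.002 0.005 0.6; 0.3 0.001 -0.002 0.005 0.6; 0.4 0.001 -0.002 0.005 0.6; 0.4 0.001 -0.002 0.005 0.6",
  "force": 30
}}

```text
t: 3.75
tool_pos: [639.3, -236.1, 176.5]
tcp_rot: [[0.185, 0.983, 0.001], [0.983, -0.185, -0.0], [-0.0, 0.001, -1.0]]
ft_force: [-0.9, 1.6, 7.4]
grip_width: 0.692
grip_force: 31.2
```

Run:
```python
from h import *
goto(639.5,-236.3,177)
c=read_camera("scene");cv2.imwrite("pics/b2.png",cv2.resize(c["pixels"][105:195,110:220],(733,600),interpolation=cv2.INTER_CUBIC))
```

```text
t 3.75 pos [ 639.3 -236.1  176.5] yaw 79.32 tilt [ 0.001 -0.    -1.   ] F [-0.92  1.65  7.41] w 0.692 gf 31.2
shift m [-0.0001  0.0002 -0.0005] turn -0.02
```

View pics/b2.png

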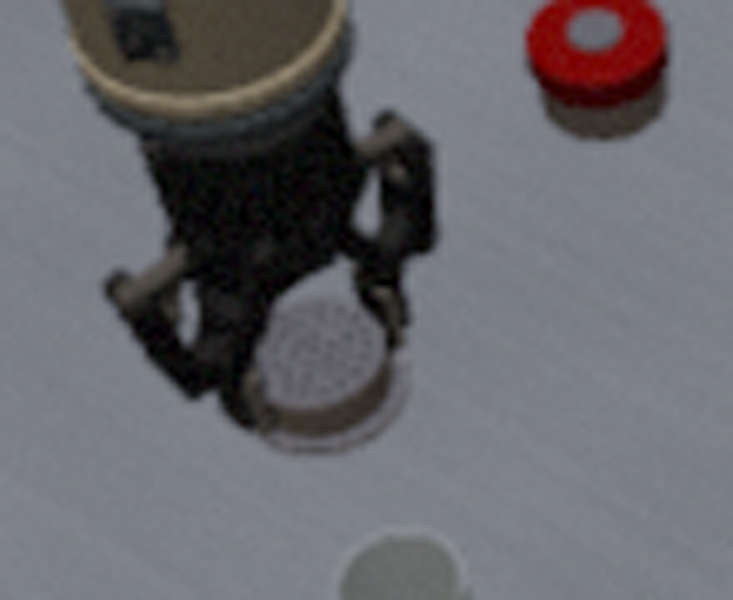

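{"method": "jog_arm", "body": {
  "increments": "0.4 0 0 -0.04 0; 0.4 0 0 -0.085 0; 0.4 0 0 -0.11 0; 0.4 0 0 -0.11 0"
}}

```text
t: 4.3
tool_pos: [639.7, -236.3, 287.9]
tcp_rot: [[0.185, 0.983, 0.003], [0.983, -0.185, -0.002], [-0.001, 0.004, -1.0]]
ft_force: [-0.4, 0.2, -2.1]
grip_width: 0.691
grip_force: 33.5
```

```bash
python3 -c "
from h import *
goto(549.5,114.8,287)"
```

```text
t 4.3 pos [ 639.7 -236.3  287.9] yaw 79.32 tilt [ 0.003 -0.002 -1.   ] F [-0.4   0.19 -2.09] w 0.691 gf 33.5
shift m [ 0.3283 -0.1537  0.    ] turn -0.02
```

{"method": "jog_arm", "body": {
  "increments": "0.4 0.03 -0.014 0 0; 0.4 0.075 -0.035 0 0; 0.4 0.12 -0.056 0 0; 0.4 0.165 -0.077 0 0; 0.4 0.21 -0.098 0 0"
}}

```text
t: 4.92
tool_pos: [580.9, -10.1, 284.6]
tcp_rot: [[0.185, 0.983, -0.002], [0.983, -0.185, 0.0], [-0.0, -0.002, -1.0]]
ft_force: [1.0, -0.7, -0.5]
grip_width: 0.688
grip_force: 33.5
```

{"method": "jog_arm", "body": {
  "increments": "0.4 0.045 -0.021 0 0; 0.4 0.085 -0.04 0 0; 0.4 0.11 -0.052 0 0; 0.4 0.118 -0.0555 0 0; 0.4 0.118 -0.0555 0 0"
}}

```text
t: 5.55
tool_pos: [549.1, 114.7, 285.1]
tcp_rot: [[0.185, 0.983, -0.001], [0.983, -0.185, -0.0], [-0.0, -0.001, -1.0]]
ft_force: [-0.2, -0.6, -0.9]
grip_width: 0.691
grip_force: 33.5
```

```bash
python3 -c "
from h import *
goto(549.5,114.8,202)"
```

```text
t 5.55 pos [549.1 114.7 285.1] yaw 79.36 tilt [-0.001 -0.    -1.   ] F [-0.16 -0.65 -0.86] w 0.691 gf 33.5
shift m [0.0003 0.0005 0.0831] turn 0.02
```

{"method": "jog_arm", "body": {
  "increments": "0.4 0 0 0.04 0; 0.4 0 0 0.072 0; 0.4 0 0 0.08 0; 0.4 0 0 0.08 0; 0.4 0 0 0.08 0"
}}

```text
t: 6.18
tool_pos: [549.6, 114.5, 206.8]
tcp_rot: [[0.186, 0.983, 0.002], [0.983, -0.186, 0.0], [0.0, 0.002, -1.0]]
ft_force: [-0.2, -0.6, -1.7]
grip_width: 0.688
grip_force: 33.6
```

Run:
```python
from h import *
goto(549.5,114.8,196.5)
im=[]
for n,b in(("top",(190,175,270,250)),("scene",(215,130,345,255))):
    c=read_camera(n);g=c["pixels"][b[1]:b[3],b[0]:b[2]];im.append(cv2.resize(g,(400,400),interpolation=cv2.INTER_CUBIC))
cv2.imwrite("pics/b3.png",np.hstack(im))
```

```text
t 6.175 pos [549.6 114.5 206.8] yaw 79.3 tilt [ 0.002  0.    -1.   ] F [-0.19 -0.64 -1.66] w 0.688 gf 33.6
shift m [ 0.0003 -0.0002  0.0103] turn -0.04
```

View pics/b3.png

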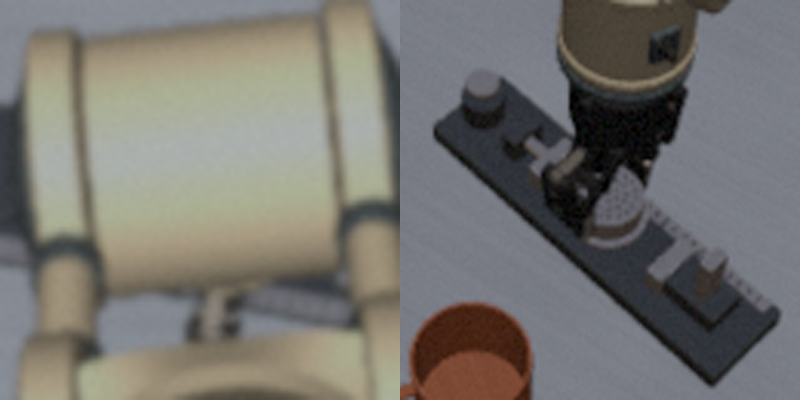

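{"method": "jog_arm", "body": {
  "increments": "0.4 0 0 0.005 0; 0.4 0 0 0.0075 0; 0.4 0 0 0.0085 0; 0.4 0 0 0.0085 0"
}}

```text
t: 6.78
tool_pos: [549.1, 114.7, 197.1]
tcp_rot: [[0.185, 0.983, -0.0], [0.983, -0.185, -0.0], [-0.0, -0.0, -1.0]]
ft_force: [-0.3, 0.0, -1.0]
grip_width: 0.683
grip_force: 33.6
```

{"method": "jog_arm", "body": {
  "increments": "0.4 0 0 0.001 0; 0.4 0 0 0.0015 0; 0.4 0 0 0.0015 0"
}}

```text
t: 7.15
tool_pos: [549.1, 114.7, 196.4]
tcp_rot: [[0.185, 0.983, 0.001], [0.983, -0.185, 0.0], [0.0, 0.001, -1.0]]
ft_force: [-4.0, -1.2, 15.3]
grip_width: 0.686
grip_force: 35.1
```

{"method": "jog_arm", "body": {
  "increments": "0.4 0 0 -0.0005 0; 0.2 0 0 -0.0005 0; 0 0 0 -0.0005 0; 0 0 0 -0.0005 0; 0 0 0 -0.0005 0"
}}

```text
t: 7.78
tool_pos: [549.1, 114.7, 196.2]
tcp_rot: [[0.185, 0.983, -0.0], [0.983, -0.185, -0.0], [-0.0, -0.0, -1.0]]
ft_force: [-0.0, 0.3, 0.4]
grip_width: 1.0
grip_force: 0.0
```

{"method": "jog_arm", "body": {
  "increments": "0 0 0 -0.01 0; 0 0 0 -0.03 0; 0 0 0 -0.07 0; 0 0 0 -0.12 0; 0 0 0 -0.12 0"
}}

```text
t: 8.4
tool_pos: [550.0, 114.8, 320.4]
tcp_rot: [[0.185, 0.983, 0.007], [0.983, -0.185, 0.001], [0.002, 0.006, -1.0]]
ft_force: [0.4, -0.1, -0.9]
grip_width: 1.0
grip_force: 0.0
```

Run:
```python
from h import *
g=np.array([.185,.983]);P=np.array([547.3,103])+g*(116+6+11+25)
print(P);goto(P[0],P[1],320)
```

```text
[576.53  258.314]
t 8.4 pos [550.  114.8 320.4] yaw 79.32 tilt [ 0.007  0.001 -1.   ] F [ 0.36 -0.1  -0.86] w 1.0 gf 0.0
shift m [ 0.1459 -0.0005  0.0006] turn -0.02
```

{"method": "jog_arm", "body": {
  "increments": "1 0.04 -0.0005 0 0; 1 0.09 -0.0005 0 0; 1 0.13 -0.0005 0 0; 1 0.148 -0.0005 0 0; 1 0.148 -0.0005 0 0"
}}

```text
t: 9.02
tool_pos: [575.8, 260.8, 315.8]
tcp_rot: [[0.184, 0.983, -0.001], [0.983, -0.184, -0.0], [-0.0, -0.0, -1.0]]
ft_force: [1.2, 0.1, -0.1]
grip_width: 0.002
grip_force: 0.0
```

Run:
```python
from h import *
goto(576.5,258.3,231)
import pickle
im=[]
for n,b in(("top",(190,170,370,250)),("scene",(210,130,345,255))):
    c=read_camera(n);pickle.dump(c,open(n+"4.pkl","wb"));g=c["pixels"][b[1]:b[3],b[0]:b[2]];f=400/(b[2]-b[0]);f=f if n=="scene" else 2.2
    g=cv2.resize(g,None,fx=f,fy=f,interpolation=cv2.INTER_CUBIC);im.append(np.pad(g,((0,400-g.shape[0]),(0,400-g.shape[1]),(0,0))))
cv2.imwrite("pics/b4.png",np.hstack(im))
```

```text
t 9.025 pos [575.8 260.8 315.8] yaw 79.4 tilt [-0.001 -0.    -1.   ] F [ 1.25  0.1  -0.09] w 0.002 gf 0.0
shift m [-0.0023  0.0011  0.0848] turn 0.06
```

View pics/b4.png

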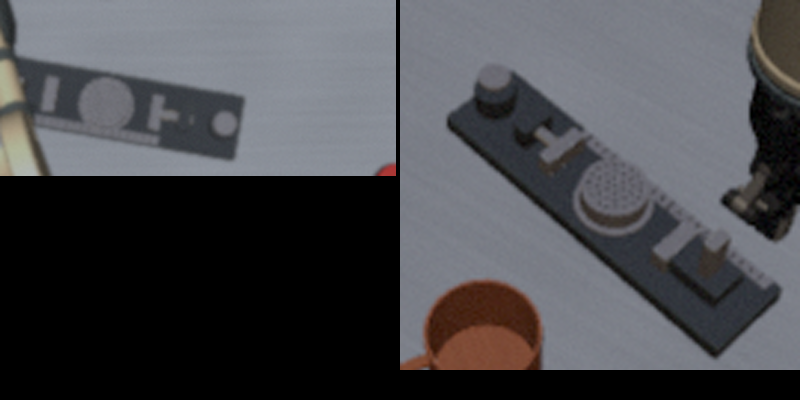

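{"method": "jog_arm", "body": {
  "increments": "1 0 0.001 0.05 0; 1 0 0.001 0.08 0; 1 0 0.001 0.085 0; 1 0 0.001 0.085 0"
}}

```text
t: 9.62
tool_pos: [577.4, 259.5, 231.9]
tcp_rot: [[0.186, 0.983, 0.0], [0.983, -0.186, 0.0], [0.0, 0.0, -1.0]]
ft_force: [-0.3, -0.6, 0.4]
grip_width: 0.004
grip_force: 0.0
```

```bash
cat >> h.py <<'E'
def st(n=1):
    s=get_state();g=np.array([.185,.983]);p=np.array(s["tool_pos"]);d=p[:2]-[547.3,103]
    print("t",round(s["t"],2),"yg",(d@g).round(2),"xg",(d@[.983,-.185]).round(2),"z",p[2].round(2),"Fy_g",(np.array(s["ft_force"])[:2]@g).round(2),"F",np.round(s["ft_force"],2))
E
python3 -c "
from h import *
st()"
```

```text
t 9.62 yg 159.35 xg 0.6 z 231.94 Fy_g -0.67 F [-0.31 -0.63  0.42]
```

{"method": "jog_arm", "body": {
  "increments": "1 -0.008 0 0 0; 1 -0.015 0 0 0; 1 -0.02 0 0 0; 1 -0.024 0 0 0; 1 -0.028 0 0 0"
}}

```text
t: 10.25
tool_pos: [571.9, 232.4, 231.4]
tcp_rot: [[0.185, 0.983, 0.0], [0.983, -0.185, 0.0], [0.0, 0.0, -1.0]]
ft_force: [0.4, 2.4, 1.6]
grip_width: 0.002
grip_force: 1.1
```

{"method": "jog_arm", "body": {
  "increments": "1 -0.004 0 0 0; 1 -0.008 0 0 0; 1 -0.012 0 0 0; 1 -0.016 0 0 0; 1 -0.02 0 0 0"
}}

```text
t: 10.88
tool_pos: [568.2, 212.6, 231.2]
tcp_rot: [[0.185, 0.983, 0.0], [0.983, -0.185, 0.0], [0.0, 0.0, -1.0]]
ft_force: [0.3, 1.7, 2.0]
grip_width: 0.0
grip_force: 1.1
```

Run:
```python
from h import *
st()
c=read_camera("scene");cv2.imwrite("pics/b5.png",cv2.resize(c["pixels"][130:255,210:345],(648,600),interpolation=cv2.INTER_CUBIC))
```

```text
t 10.88 yg 111.62 xg 0.24 z 231.22 Fy_g 1.74 F [0.31 1.71 1.96]
```

View pics/b5.png

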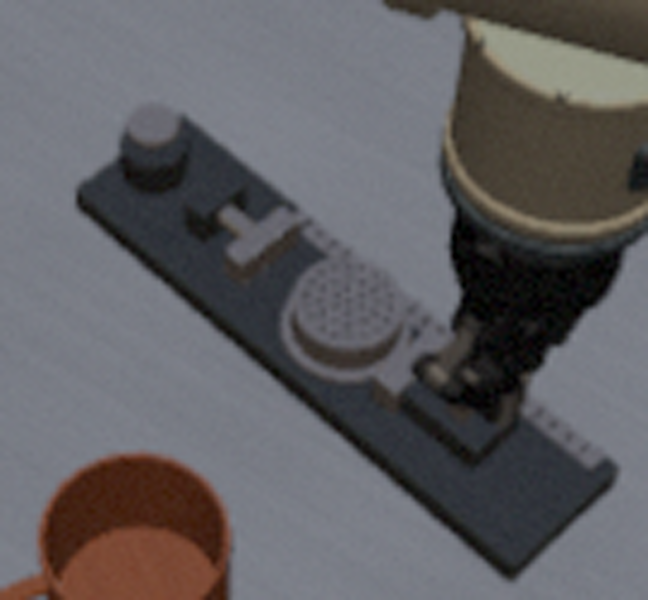

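{"method": "jog_arm", "body": {
  "increments": "1 -0.004 0 0 0; 1 -0.008 0 0 0; 1 -0.012 0 0 0; 1 -0.016 0 0 0; 1 -0.02 0 0 0"
}}

```text
t: 11.55
tool_pos: [564.4, 192.9, 231.2]
tcp_rot: [[0.185, 0.983, -0.0], [0.983, -0.185, 0.0], [0.0, -0.0, -1.0]]
ft_force: [2.0, 2.7, 0.0]
grip_width: 0.0
grip_force: 1.5
```

{"method": "jog_arm", "body": {
  "increments": "1 -0.001 0 0 0; 1 -0.002 0 0 0; 1 -0.003 0 0 0; 1 -0.004 0 0 0; 1 -0.004 0 0 0"
}}

```text
t: 12.18
tool_pos: [563.6, 189.2, 231.2]
tcp_rot: [[0.185, 0.983, -0.0], [0.983, -0.185, -0.0], [-0.0, -0.0, -1.0]]
ft_force: [1.1, 1.8, 0.5]
grip_width: -0.0
grip_force: 0.8
```

Run:
```python
from h import *
st()
c=read_camera("scene");cv2.imwrite("pics/b6.png",cv2.resize(c["pixels"][150:220,225:325],(800,560),interpolation=cv2.INTER_CUBIC))
```

```text
t 12.18 yg 87.78 xg 0.12 z 231.19 Fy_g 1.93 F [1.08 1.76 0.51]
```

View pics/b6.png

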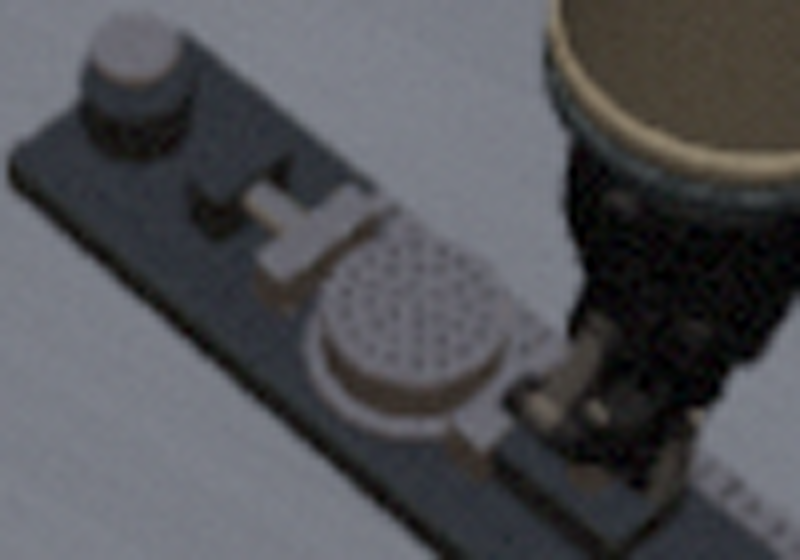

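{"method": "jog_arm", "body": {
  "increments": "1 -0.0005 0 0 0; 1 -0.001 0 0 0; 1 -0.001 0 0 0"
}}

```text
t: 12.6
tool_pos: [563.5, 188.3, 231.2]
tcp_rot: [[0.185, 0.983, -0.0], [0.983, -0.185, -0.0], [-0.0, -0.0, -1.0]]
ft_force: [1.5, 1.5, 0.1]
grip_width: -0.003
grip_force: 1.1
```

```bash
python3 -c "
from h import *
st()"
```

```text
t 12.6 yg 86.82 xg 0.12 z 231.21 Fy_g 1.77 F [1.45 1.53 0.07]
```

{"method": "jog_arm", "body": {
  "increments": "1 -0.0004 0 0 0; 1 -0.0008 0 0 0; 1 -0.0008 0 0 0"
}}

```text
t: 12.98
tool_pos: [563.3, 187.5, 231.2]
tcp_rot: [[0.185, 0.983, -0.0], [0.983, -0.185, -0.0], [-0.0, -0.0, -1.0]]
ft_force: [-0.2, 2.1, 0.1]
grip_width: 0.001
grip_force: 1.1
```

{"method": "jog_arm", "body": {
  "increments": "1 -0.0004 0 0 0; 1 -0.0008 0 0 0; 1 -0.0008 0 0 0"
}}

```text
t: 13.35
tool_pos: [563.2, 186.7, 231.2]
tcp_rot: [[0.185, 0.983, -0.0], [0.983, -0.185, -0.0], [-0.0, -0.0, -1.0]]
ft_force: [0.5, 1.4, 0.7]
grip_width: 0.0
grip_force: 1.1
```

{"method": "jog_arm", "body": {
  "increments": "1 -0.0004 0 0 0; 1 -0.0008 0 0 0; 1 -0.0008 0 0 0"
}}

```text
t: 13.72
tool_pos: [563.1, 186.2, 231.2]
tcp_rot: [[0.185, 0.983, 0.0], [0.983, -0.185, 0.001], [0.001, -0.0, -1.0]]
ft_force: [0.4, 6.9, -1.0]
grip_width: 0.002
grip_force: 3.3
```

{"method": "jog_arm", "body": {
  "increments": "1 -0.0002 0 0 0; 1 -0.0002 0 0 0; 1 -0.0002 0 0 0"
}}

```text
t: 14.1
tool_pos: [563.1, 186.1, 231.2]
tcp_rot: [[0.185, 0.983, 0.0], [0.983, -0.185, 0.001], [0.001, 0.0, -1.0]]
ft_force: [0.2, 7.8, -0.7]
grip_width: 0.001
grip_force: 4.0
```

```bash
python3 -c "
from h import *
st()"
```

```text
t 14.1 yg 84.65 xg 0.11 z 231.23 Fy_g 7.73 F [ 0.19  7.82 -0.65]
```

{"method": "jog_arm", "body": {
  "increments": "1 -0.0002 0 0 0; 1 -0.0002 0 0 0; 1 -0.0002 0 0 0; 1 -0.0002 0 0 0"
}}

```text
t: 14.6
tool_pos: [563.0, 186.1, 231.2]
tcp_rot: [[0.185, 0.983, 0.0], [0.983, -0.185, 0.001], [0.001, 0.0, -1.0]]
ft_force: [1.6, 9.6, -1.4]
grip_width: -0.003
grip_force: 4.6
```

```bash
python3 -c "
from h import *
st()"
```

```text
t 14.6 yg 84.55 xg 0.09 z 231.23 Fy_g 9.75 F [ 1.59  9.62 -1.4 ]
```

{"method": "jog_arm", "body": {
  "increments": "1 0.001 0 0 0; 1 0.005 0 0 0; 1 0.015 0 0 0; 1 0.015 0 -0.03 0; 1 0.015 0 -0.08 0"
}}

```text
t: 15.22
tool_pos: [565.4, 200.8, 310.8]
tcp_rot: [[0.185, 0.983, -0.003], [0.983, -0.185, -0.001], [-0.001, -0.003, -1.0]]
ft_force: [0.7, 0.0, 0.4]
grip_width: 0.004
grip_force: 0.0
```

{"method": "jog_arm", "body": {
  "increments": "1 0 0 -0.005 0; 1 0 0 -0.005 0"
}}

```text
t: 15.48
tool_pos: [565.7, 200.6, 316.3]
tcp_rot: [[0.185, 0.983, 0.001], [0.983, -0.185, 0.0], [0.0, 0.0, -1.0]]
ft_force: [-0.2, -0.2, -1.4]
grip_width: -0.001
grip_force: 0.0
```

Run:
```python
from h import *
import pickle
goto(521.7,-35.1,315)
# plunger refinement: bright blob in both saved views
for n,b in(("top",(285,218,300,234)),("scene",(230,145,256,170))):
    c=pickle.load(open(n+"0.pkl","rb"));g=cv2.cvtColor(c["pixels"],cv2.COLOR_BGR2GRAY)[b[1]:b[3],b[0]:b[2]]
    m=(g>105).astype(np.uint8);k,l,s,ce=cv2.connectedComponentsWithStats(m);print(n,[(x[4],(y+np.array(b[:2])).round(2)) for x,y in zip(s[1:],ce[1:])])
    print(onz(c,[(y+np.array(b[:2])) for y in ce[1:]],62).round(1).tolist())
```

```text
t 15.475 pos [565.7 200.6 316.3] yaw 79.33 tilt [ 0.001  0.    -1.   ] F [-0.25 -0.17 -1.36] w -0.001 gf 0.0
shift m [-0.2398  0.0004  0.0012] turn -0.01
top [(np.int32(69), array([291.88, 225.65])), (np.int32(10), array([298.8, 230.1]))]
[[521.1, -36.1, 62.0], [508.8, -54.6, 62.0]]
scene [(np.int32(298), array([241.47, 150.93])), (np.int32(1), array([243., 156.])), (np.int32(1), array([239., 158.]))]
[[511.1, -42.2, 62.0], [522.9, -28.4, 62.0], [534.5, -32.9, 62.0]]
```

{"method": "jog_arm", "body": {
  "increments": "1 -0.045 0 0 0; 1 -0.1 0 0 0; 1 -0.155 0 0 0; 1 -0.21 0 0 0; 1 -0.24 0 0 0"
}}

```text
t: 16.1
tool_pos: [520.4, -37.6, 314.9]
tcp_rot: [[0.187, 0.982, -0.002], [0.982, -0.187, 0.0], [-0.0, -0.002, -1.0]]
ft_force: [-0.5, 0.4, -0.2]
grip_width: 0.002
grip_force: 0.0
```

{"method": "jog_arm", "body": {
  "increments": "1 0 0 0.03 0; 1 0 0 0.06 0; 1 0 0 0.07 0; 1 0 0 0.07 0"
}}

```text
t: 16.6
tool_pos: [521.1, -35.4, 245.5]
tcp_rot: [[0.185, 0.983, -0.002], [0.983, -0.185, 0.0], [-0.0, -0.002, -1.0]]
ft_force: [0.2, -0.2, -0.2]
grip_width: 0.001
grip_force: 0.0
```

Run:
```python
from h import *
goto(521.5,-35.5,235)
c=read_camera("scene");cv2.imwrite("pics/b7.png",cv2.resize(c["pixels"][130:230,215:325],(660,600),interpolation=cv2.INTER_CUBIC))
```

```text
t 16.6 pos [521.1 -35.4 245.5] yaw 79.33 tilt [-0.002  0.    -1.   ] F [ 0.19 -0.22 -0.22] w 0.001 gf 0.0
shift m [-0.0001  0.0004  0.0105] turn -0.01
```

View pics/b7.png

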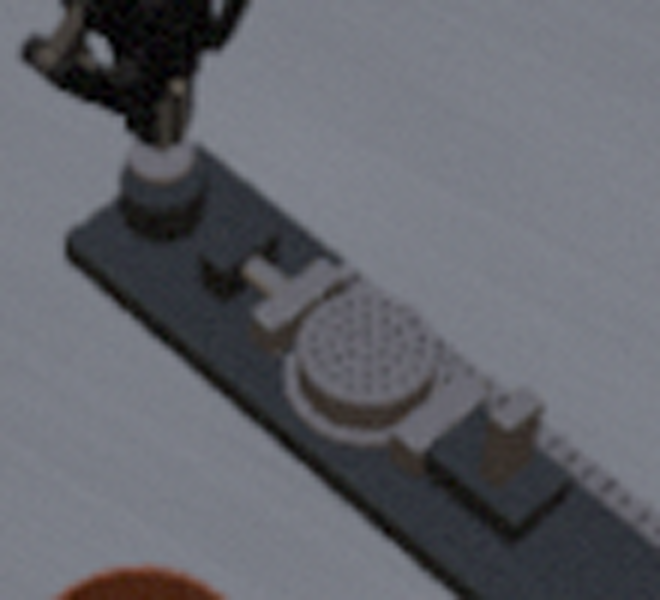

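{"method": "jog_arm", "body": {
  "increments": "1 0 0 0.006 0; 1 0 0 0.01 0; 1 0 0 0.014 0; 1 0 0 0.016 0; 1 0 0 0.016 0"
}}

```text
t: 17.27
tool_pos: [521.4, -35.5, 230.3]
tcp_rot: [[0.185, 0.983, 0.0], [0.983, -0.185, -0.0], [0.0, 0.0, -1.0]]
ft_force: [0.7, 1.5, 4.2]
grip_width: -0.002
grip_force: 2.1
```

{"method": "jog_arm", "body": {
  "increments": "1 0 0 0.0015 0; 1 0 0 0.003 0; 1 0 0 0.0036 0; 1 0 0 0.0036 0"
}}

```text
t: 17.77
tool_pos: [521.4, -35.5, 227.3]
tcp_rot: [[0.185, 0.983, 0.001], [0.983, -0.185, -0.0], [0.0, 0.001, -1.0]]
ft_force: [-1.8, 1.8, 19.4]
grip_width: 0.0
grip_force: 9.6
```

Hard stop reached (19 N against 5.6 N). One short hold, then retract.

{"method": "jog_arm", "body": {
  "increments": "1 0 0 0 0; 1 0 0 -0.004 0; 1 0 0 -0.01 0; 1 0 0 -0.03 0; 1 0 0 -0.08 0"
}}

```text
t: 18.4
tool_pos: [520.5, -35.5, 305.8]
tcp_rot: [[0.185, 0.983, -0.005], [0.983, -0.185, 0.001], [-0.0, -0.005, -1.0]]
ft_force: [0.9, 0.2, 1.3]
grip_width: 0.001
grip_force: 0.0
```

{"method": "jog_arm", "body": {
  "increments": "1 0 0 -0.01 0; 1 0 0 -0.01 0; 1 0 0 -0.01 0; 1 0 0 -0.01 0"
}}

```text
t: 18.9
tool_pos: [521.0, -35.5, 315.5]
tcp_rot: [[0.185, 0.983, -0.002], [0.983, -0.185, 0.0], [-0.0, -0.002, -1.0]]
ft_force: [0.1, -0.3, 1.5]
grip_width: -0.002
grip_force: 0.0
```

```bash
python3 -c "
from h import *
st();print(finish_job())"
```

```text
t 18.9 yg -141.0 xg -0.22 z 315.53 Fy_g -0.31 F [ 0.08 -0.33  1.48]
the job is handed in; nothing more can be done
None
```

I handed the job in at 18.9 s with no verdict returned: the basket stands on the bed with the jaw closed on it against the anvil at about 7–8 N (wrist force less drag), the plunger was pressed to its stop and released, and the arm is clear.

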